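Strip a stuck cover off a sample cup

TASK

A steel cover is stuck over a sample cup, and the two stand together in the open-sided rack. Set the pair with the cup's foot down in the seat of the stripping stand and let go, push the stand's fork fully home over the foot, then lift the cover off without dragging the cup out of its seat. Stand the cover, open end down, flat inside the shallow tray; leave the cup seated with the fork home, and leave the beaker, vial, screw cap and syringe filter where they are.

Things in the scene. Friction and masses are not known exactly. Their poses are not given: they have to be found in the camera images.
- rack: aluminium rack, fixed: base plate 120 x 78 x 4 mm, an upright open frame along each long side (8 mm thick, 102 mm long, top 96 mm above the table), 60 mm apart inside. Origin at the centre of its underside, x along the frames, z up. Both ends are open: fingers reach the cover only along the rack's x
- cup: white plastic cup, loose, about 140 g, 86 mm tall: oblong foot 74 (x) x 52 (y) x 6 mm, neck 24 mm diameter up to 18 mm, then a round open cup of 33 mm diameter, hidden by the cover. Origin at the centre of the foot's underside, z up. It starts on the rack's base plate, foot along the rack's x
- cover_mid (a point): centre of the loose steel cover, 110 g: round, 46 mm outside, 72 mm tall, closed top, open rim below (z to the top), 36 mm from both. Nested, the rim is 18 mm above the foot's underside. Four sprung rubber pads on the cup grip it inside: lifted, it takes the cup along; with the cup held down it draws straight up with 5 to 12 N, clear after 70 mm
- seat (a point): centre of the seat floor (8 mm above the table) of the grey fixed stripping stand, with the stand's axes: x from fork to seat, z up. The seat is a recess 82 (x) x 60 (y) mm, rims 5 mm high: the foot enters only from above, long side along x. Base 96 mm wide, from x = -160 to 52 mm; fork guides 26 mm above the table, x = -154 to -46 mm
- fork_handle (a point): grip point of the fork's black upright handle: a post 14 (x) x 16 (y) mm, top 96 mm above the table; the point is 74 mm above the table on the stand's centre line. With the fork home it is 39 mm before the seat centre, 9 mm from the cover's side and as tall: no finger fits between, so take the cover across the stand's y
- fork (a joint): the fork's slide, m along the stand's x: 0 = drawn right back, 0.080 = fully home at a stop. Drags with about 2.5 N, stays where left. Home, its two flat tines (30 mm apart, 3 mm above the seated foot) lie over the foot on both sides of the neck; below 0.018 it is clear of the seat
- tray: shallow aluminium tray, fixed, 130 x 130 x 12 mm, walls 4 mm. Origin at the centre of its underside. Rack and tray stand either side of the stand, which is which varies; a tall fixed computer stands on the right, y below -0.42 m, x over 0.48 m: bring the arm round it
- tray_in (a point): centre of the tray's inner floor
- beaker: bystander: clear low beaker, 64 mm in diameter, 83 mm tall; origin under its centre
- vial_12: bystander: amber vial with black cap, 24 mm in diameter, 51 mm tall; origin under its centre
- white_cap: bystander: loose white screw cap, 36 mm in diameter, 16 mm tall; origin under its centre
- syringe_filter: bystander: flat white syringe filter, 30 mm in diameter, 15 mm tall; origin under its centre
There are look-alikes about, which are no part of the job. What is shaped like the part that bears cover_mid but blue, green or pink is not meant.

How it is judged:
By the outcome, as a careful person would: the job done as asked, in the order asked, and still so for the second after the job is handed in, with the robot touching nothing.
It also fails if it takes over 72 s, if anything falls off the work surface, if the arm or the gripper's body presses on something with over 40 N, if the wrist force passes 120 N, or if a joint passes its speed limit or range.

ROBOT

A 6-joint arm with a two-finger parallel gripper is mounted at the origin on a cart in front of the work surface, level with it; the furniture and walls round the work are solid. World frame = base frame: x ahead of the robot, y to its left, z up, the work surface at z = 0. Lengths are in mm, angles in degrees, forces in N, time in s.
With the tool pointing down it reaches from about 350 to 725 mm from the base axis. Payload 4.3 kg.
Tool frame: the origin (TCP) lies on the centre line of the jaws, within the pads' length; the fingertips stand 8 mm ahead of it and the grasp point (between the pads) lies 11 mm behind it (arm.tcp_to_tips is the distance from the TCP to the fingertips, in mm); z points along the fingers, y is the line along which they close (so a half turn about z gives the same grasp; the last joint's range is limited). The gripper opens to 85 mm and grips with 20 to 120 N. Pads are 22 mm wide; open, the fingers measure 114 mm over their backs; the gripper's body (76 mm by 85 mm) begins 54 mm behind the grasp point. The pads swing forward as they close: fully open they stand 13 mm farther back than shut.
Start: joints at [-71.58, 21.618, 4.641, 73.018, 0, 83.68], TCP at [240.656, -522.255, 239.329] pointing down, gripper open.
Joint ranges: [-156.06, 156.06], [-48.1, 94.91], [-58.44, 69.94], [-101.28, 121.22], [-78.64, 73.56], [-180, 180]. Speed limits (degrees/s): [147.25, 147.25, 180, 180, 180, 180].

INTERFACE

Orientations are given as [roll, pitch, yaw] about the fixed x, y, z axes, in that order (R = Rz(yaw) Ry(pitch) Rx(roll)).
In Python, from rig import arm, eyes gives the robot as it stands.
- The arm moves only by the tool send_rows, never from a script. Its arguments are lists of equal length, an entry for each row: "fingers": the finger opening in cm, from 0 to 8.54; "dp": the shift along the world's x, y, z in cm, a list of three; "rot": the turn, a rotation vector about the world's x, y, z in rad, a list of three. A call has 1 to 12 rows; each row shifts and turns the commanded pose from where the row before left it; what a row does not reach is not made up. A row lasts 1/8 s, in which the tool goes at most 62.5 mm and 10.7 degrees, less where a joint would pass 70% of its speed; a pose out of reach is approached as far as the arm can. A call with a gripper value outside its range is refused whole. The fingers move at their own pace and stop on an object; "newtons" is the grip in N (left out, the last holds). Time passes only in rows, so rows that do not move let the fingers close. It gives the time, the measured TCP pose, the force, the opening and the grip force at its end, in the units of the state.
- arm.read_state(): the state, without advancing time (a new reading comes with each control period).
- eyes.camera(name): name is "scene" or "top" or "wrist"; returns the picture (480x640x3 uint8, blue, green, red); there is no depth.
- eyes.get_calibration(name): a dict with "K" (3x3 intrinsics, pixels), "rvec" (rotation vector, rad) and "tvec" (3), from world to camera coordinates, as OpenCV has them; the wrist camera has in their place "T_tool_cam" (4x4, takes a point from camera to tool coordinates, whose origin is the TCP and whose axes are the flange's). Camera axes: x right, y down, z forward; pixel columns grow to the right and rows downward; lengths in mm; the calibration is good to about 2 mm. A picture is of the moment at which its call begins: read the wrist's pose just before it. get_calibration takes no time and is no camera call.
- arm.finish_job(): hands the job in; it is judged then, once.
Trained networks look in the newest picture that a camera, given by its name, has taken for a name from the list of things; names that differ only in an ending like _2 or _b are one class to them, and where a whole thing is asked for, a point or a joint stands for the part that bears it (a point fixed in the world has none). Each returns a list of dicts, best first, with "p" (0 to 1); they miss things now and then, are a little off and sometimes report something else, mostly with a low value. They report only what shows in the picture. A call takes as long as a camera call. They do not tell look-alikes from the thing itself.
- eyes.find_in(camera, query): "extent" ([left, top, right, bottom] in pixels, round what is visible of it).
- eyes.place_of(camera, query): "location" ([column, row] in pixels: a listed point, or the origin of a listed thing).
The state is a dict: "t": time; "qpos": joint angles; "joint_velocities": joint speeds; "effort": joint torques, N m; "tcp_pos": TCP position; "eef_rot": TCP orientation; "ft_force": force on the tool from outside, world axes, zero at the start; "torque": the same for the moment, N m; "gripper_width": finger opening in mm; "gripper_force": force on a finger pad.
Only numpy, scipy, OpenCV 4.12 (cv2) and the standard library are available. Lean on these libraries where they do the work, as an engineer would, in place of code of your own. Each camera call takes 0.05 s, during which the arm holds its last target. There are 200 camera calls.

## Working session

There is one attempt and no reset: what is moved stays moved. The work goes in short steps, Python scripts to look and compute and a tool call to move; the robot and the scene stay as the last step left them, time stands still between calls to the robot, and variables do not carry over. Pictures are saved under pics/ and viewed, at most 10 in all, crops included, and the job is handed in when it is done.

Besides the shell and the picture viewer there is one more tool, called after "Emit:" as a command line: name --argument value ..., lists and objects as JSON in quotes. send_rows: Moves the arm, as the interface text tells. Its arguments: {"type":"object","properties":{"fingers":{"type":"array","items":{"type":"number"}},"dp":{"type":"array","items":{"type":"array","items":{"type":"number"}}},"rot":{"type":"array","items":{"type":"array","items":{"type":"number"}}},"newtons":{"type":"number"}},"required":["fingers","dp","rot"]}

```bash
mkdir -p pics; ls
python3 - <<'E'
from rig import arm, eyes
import cv2
print(arm.read_state())
for c in ("scene","top"):
    im=eyes.camera(c); cv2.imwrite(f"pics/{c}0.png",im)
    k=eyes.get_calibration(c); print(c,k)
    for q in ["rack","cup","cover_mid","seat","fork_handle","tray","tray_in","beaker","vial_12","white_cap","syringe_filter"]:
        print(q,[(d['p'],[round(v) for v in d['location']]) for d in eyes.place_of(c,q)][:4])
print(eyes.get_calibration("wrist"))
E
```

```text
pics
{'t': 0.0, 'qpos': array([-7.15774264e+01,  2.16629254e+01,  4.56179156e+00,  7.30146299e+01,
       -8.83691280e-04,  8.36802751e+01]), 'joint_velocities': array([ 0.08248091, -0.05525775, -0.0521677 , -0.05065327, -0.03727386,
        0.01037951]), 'effort': array([ 1.39428015e-03, -4.63603234e+01,  2.69876862e+01,  2.07111414e-02,
        1.71421939e-04,  8.51714432e-07]), 'tcp_pos': array([ 240.46283193, -521.62100893,  238.34284432]), 'eef_rot': array([-1.79884842e+02, -1.18645450e-02,  2.47422875e+01]), 'ft_force': array([-0.02176633, -0.29889841,  0.31622581]), 'torque': array([-0.01910457, -0.04154862, -0.00839323]), 'gripper_force': 0.0, 'gripper_width': 85.03989280975493}
scene {'K': array([[491.8415024 ,   0.        , 322.53213465],
       [  0.        , 491.8415024 , 246.45544125],
       [  0.        ,   0.        ,   1.        ]]), 'rvec': array([ 1.20490007, -2.14297244,  1.0791266 ]), 'tvec': array([359.21469129, 362.09157617, 642.10119718])}
rack [(0.89, [244, 335]), (0.73, [342, 219]), (0.18, [392, 243])]
cup [(0.77, [242, 333]), (0.17, [390, 240])]
cover_mid [
[... 775 characters left out ...]
95])]
tray [(0.74, [464, 289])]
tray_in [(0.61, [464, 288])]
beaker [(0.61, [397, 179])]
vial_12 [(0.62, [291, 192])]
white_cap [(0.7, [421, 229])]
syringe_filter [(0.46, [419, 209])]
{'K': array([[332.43664019,   0.        , 319.33527236],
       [  0.        , 332.43664019, 241.09008527],
       [  0.        ,   0.        ,   1.        ]]), 'T_tool_cam': array([[-5.67679434e-04, -9.54782026e-01, -2.97306173e-01,
         7.64861283e+01],
       [ 9.99999768e-01, -4.29797849e-04, -5.29138159e-04,
         2.32773241e-01],
       [ 3.77430050e-04, -2.97306404e-01,  9.54782048e-01,
        -1.34884998e+02],
       [ 0.00000000e+00,  0.00000000e+00,  0.00000000e+00,
         1.00000000e+00]])}
```

```bash
cat > h.py <<'E'
import numpy as np, cv2
from rig import arm, eyes
from scipy.spatial.transform import Rotation as R
def cam(name, st=None):
    k=eyes.get_calibration(name); K=k["K"]
    if name=="wrist":
        st=st or arm.read_state(); T=np.eye(4); T[:3,:3]=R.from_euler("xyz",st["eef_rot"],degrees=True).as_matrix(); T[:3,3]=st["tcp_pos"]
        M=np.linalg.inv(T@k["T_tool_cam"]); return K,M[:3,:3],M[:3,3]
    return K,cv2.Rodrigues(k["rvec"])[0],np.array(k["tvec"]).ravel()
def at_z(c,uv,z):
    K,Rm,t=c; d=Rm.T@np.linalg.inv(K)@[uv[0],uv[1],1]; o=-Rm.T@t
    return o+d*(z-o[2])/d[2]
def proj(c,P):
    K,Rm,t=c; q=(Rm@np.atleast_2d(P).T).T+t; q=q@K.T; return q[:,:2]/q[:,2:]
E
python3 - <<'E'
from h import *
for n,L in {"top":dict(rack=((242,254),0),cup=((247,247),4),cov=((244,249),58),cov2=((198,239),40),cov3=((287,253),40),cov4=((196,276),40),seat=((357,254),8),fork=((349,295),74),tray_in=((464,288),2),beaker=((397,179),0),vial=((291,192),0),cap=((421,229),0),filt=((419,209),0)),
 "scene":dict(rack=((244,335),0),cup=((242,333),4),cov=((238,311),58),seat=((360,273),8),fork=((378,285),74),tray_in=((472,256),2))}.items():
    c=cam(n)
    for k,(uv,z) in L.items(): print(n,k,at_z(c,uv,z).round())
t=cv2.imread("pics/top0.png")[150:350,150:550]; cv2.imwrite("pics/top0c.png",cv2.resize(t,(800,400),interpolation=cv2.INTER_CUBIC))
E
```

```text
top rack [550. 270.   0.]
top cup [568. 259.   4.]
top cov [554. 257.  58.]
top cov2 [572. 372.  40.]
top cov3 [555. 156.  40.]
top cov4 [484. 366.  40.]
top seat [570. -12.   8.]
top fork [463.   3.  74.]
top tray_in [ 507. -276.    2.]
top beaker [ 770. -100.    0.]
top vial [717. 164.   0.]
top cap [ 646. -166.    0.]
top filt [ 697. -159.    0.]
scene rack [552. 259.   0.]
scene cup [555. 261.   4.]
scene cov [558. 261.  58.]
scene seat [581. -23.   8.]
scene fork [469.  16.  74.]
scene tray_in [ 504. -276.    2.]
```

View pics/top0c.png

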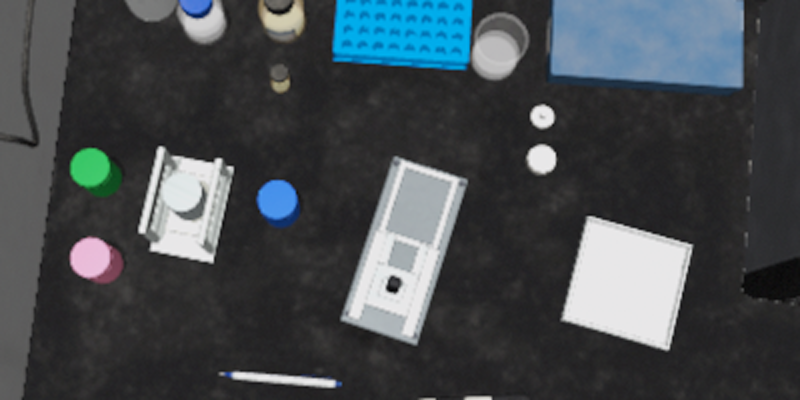

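View pics/scene0.png

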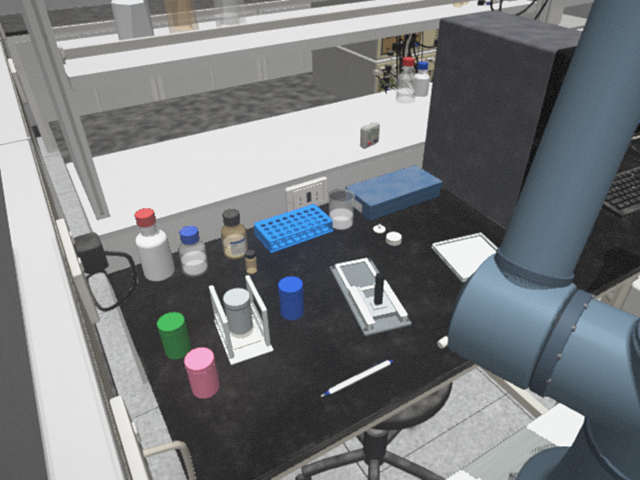

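The steel cover stands in the rack at scene (238,311), which is crop (182,193). The blue, green and pink ones beside it are look-alikes. The stand is in the middle with its fork back, handle at crop (393,285), and the tray is on the right at crop (627,283). Next I move over the stand to look closer.

Emit:
send_rows --fingers '[8.5, 8.5, 8.5, 8.5, 8.5, 8.5, 8.5, 8.5, 8.5, 8.5, 8.5, 8.5]' --dp '[[2.5, 4.2, 0.2], [2.5, 4.2, 0.2], [2.5, 4.2, 0.2], [2.5, 4.2, 0.2], [2.5, 4.2, 0.2], [2.5, 4.2, 0.2], [2.5, 4.2, 0.2], [2.5, 4.2, 0.2], [2.5, 4.2, 0.2], [2.5, 4.2, 0.2], [2.5, 4.2, 0.2], [0, 0, 0]]' --rot '[[0, 0, 0.073], [0, 0, 0.073], [0, 0, 0.073], [0, 0, 0.073], [0, 0, 0.073], [0, 0, 0.073], [0, 0, 0.073], [0, 0, 0.073], [0, 0, 0.073], [0, 0, 0.073], [0, 0, 0.073], [0, 0, 0]]'

```text
t: 2.7
tcp_pos: [516.9, -57.7, 261.4]
eef_rot: [180.0, -0.0, 71.0]
ft_force: [-0.2, -1.3, 0.4]
gripper_width: 85.1
gripper_force: 0.0
```

Run:
```python
from h import *
st=arm.read_state(); print(st["t"],st["tcp_pos"],st["eef_rot"])
c=cam("wrist",st); im=eyes.camera("wrist"); cv2.imwrite("pics/w1.png",im)
for q,z in [("seat",8),("fork_handle",74),("cover_mid",58),("rack",0),("tray_in",2)]:
    print(q,[(d['p'],[round(v) for v in d['location']],at_z(c,d['location'],z).round(1)) for d in eyes.place_of("wrist",q)][:4])
```

```text
2.7 [516.91346444 -57.72532354 261.3564165 ] [ 1.79961374e+02 -3.36965145e-02  7.10339569e+01]
seat [(0.58, [356, 153], array([576.3, -15.5,   8. ]))]
fork_handle [(0.97, [250, 163], array([473.4,  14.1,  74. ])), (0.47, [359, 351], array([ 509.1, -218.6,   74. ]))]
cover_mid []
rack []
tray_in [(0.93, [359, 352], array([ 502.6, -271.9,    2. ]))]
```

View pics/w1.png

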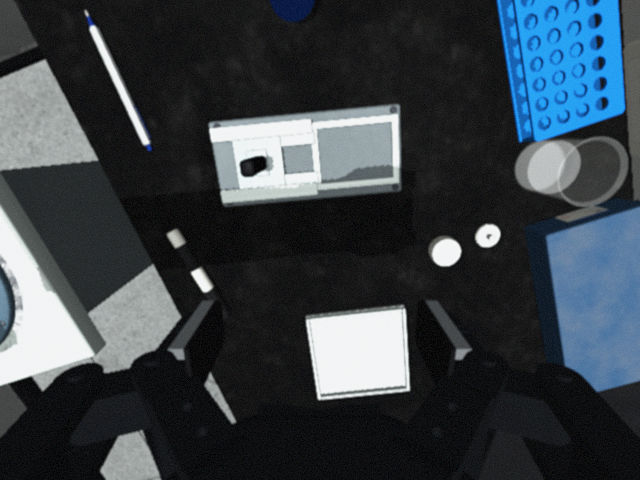

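The stand is at the centre, with corners at about (210,123), (398,104), (402,191) and (222,206). The handle base is at (250,165). The tray is below, with corners (307,316), (405,306), (410,390) and (317,399). I'll fit the stand and tray from these, then look at the rack.

```bash
cat >> h.py <<'E'
from scipy.optimize import least_squares
def fit(c,model,px,x0):
    model=np.array(model,float); px=np.array(px,float)
    def W(p): 
        a=np.radians(p[2]); r=np.array([[np.cos(a),-np.sin(a)],[np.sin(a),np.cos(a)]])
        return np.c_[model[:,:2]@r.T+p[:2],model[:,2]]
    s=least_squares(lambda p:(proj(c,W(p))-px).ravel(),x0); return s.x,np.abs(s.fun).max()
E
python3 - <<'E'
from h import *
st=arm.read_state(); c=cam("wrist",st)
px=[(210,123),(398,104),(402,191),(222,206)]
for z in (8,13): print(z,fit(c,[(-160,48,z),(52,48,z),(52,-48,z),(-160,-48,z)],px,[575,-15,-19]))
print(fit(c,[(-65,65,12),(65,65,12),(65,-65,12),(-65,-65,12)],[(307,316),(405,306),(410,390),(317,399)],[503,-272,-15]))
im=cv2.imread("pics/w1.png"); cv2.imwrite("pics/w1c.png",cv2.resize(im[90:220,195:415],None,fx=3.6,fy=3.6,interpolation=cv2.INTER_CUBIC))
E
```

```text
8 (array([573.14659072, -19.1844224 , -14.28423965]), np.float64(2.752886152584267))
13 (array([573.31213711, -19.157001  , -14.28074098]), np.float64(4.108139097944843))
(array([ 499.19486989, -272.2554852 ,  -12.86800184]), np.float64(1.267791668350867))
```

Emit:
send_rows --fingers '[8.5, 8.5, 8.5, 8.5, 8.5, 8.5]' --dp '[[0.5, 5, 0], [0.5, 5, 0], [0.5, 5, 0], [0.5, 5, 0], [0.5, 5, 0], [0, 0, 0]]' --rot '[[0, 0, 0], [0, 0, 0.05], [0, 0, 0.05], [0, 0, 0.05], [0, 0, 0], [0, 0, 0]]'

```text
t: 3.75
tcp_pos: [540.6, 191.7, 261.0]
eef_rot: [-180.0, -0.0, 79.5]
ft_force: [0.1, -0.4, 1.5]
gripper_width: 85.0
gripper_force: 0.0
```

Run:
```python
from h import *
st=arm.read_state(); print(st["t"],st["tcp_pos"],st["eef_rot"])
c=cam("wrist",st); im=eyes.camera("wrist"); cv2.imwrite("pics/w2.png",im)
for q,z in [("cover_mid",58),("cup",4),("rack",0),("seat",8),("fork_handle",74)]:
    print(q,[(d['p'],[round(v) for v in d['location']],at_z(c,d['location'],z).round(1)) for d in eyes.place_of("wrist",q)][:4])
```

```text
3.75 [540.62672198 191.72161634 261.04940376] [-1.79993774e+02 -3.03827391e-02  7.95163720e+01]
cover_mid [(0.97, [342, 245], array([558.4, 154.3,  58. ])), (0.6, [222, 49], array([482.4, 358. ,  58. ])), (0.56, [327, 11], array([581.3, 369.6,  58. ])), (0.45, [470, 197], array([695.9, 181.2,  58. ]))]
cup []
rack []
seat [(0.81, [372, 348], array([575.8, -14.5,   8. ]))]
fork_handle [(0.56, [370, 352], array([569. ,  29.1,  74. ]))]
```

View pics/w2.png

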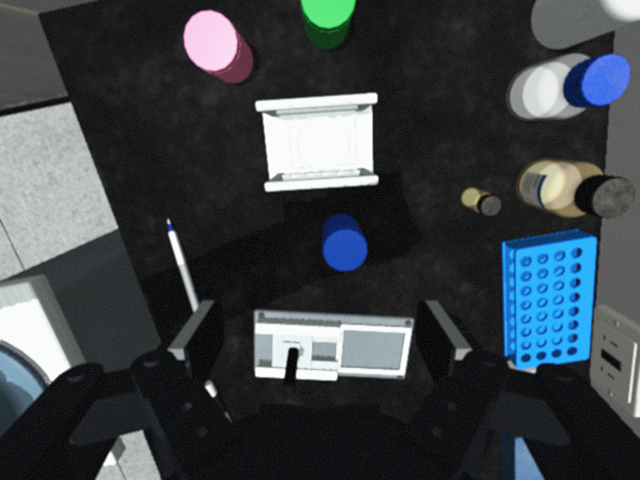

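View pics/w1c.png

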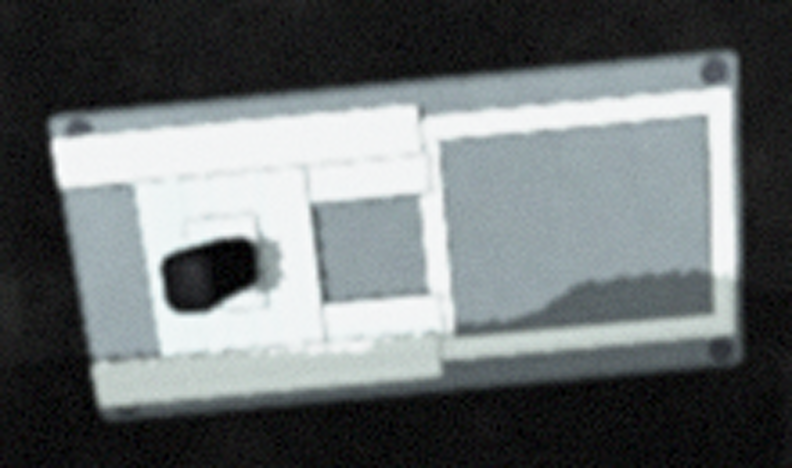

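w2 shows the rack at about (320,140) with the steel cover pale and round at about (325,140). The blue look-alike is at (343,245), and the stand is below it. I'll enlarge the rack crop for precise corners.

Run:
```python
from h import *
im=cv2.imread("pics/w2.png"); g=im[85:197,245:390]
g=cv2.resize(g,None,fx=5,fy=5,interpolation=cv2.INTER_CUBIC); g=np.clip((g.astype(float)-130)*2.0,0,255).astype(np.uint8)
cv2.imwrite("pics/w2c.png",g)
s=np.array([195,90]);
st=dict(tcp_pos=[516.913,-57.725,261.356],eef_rot=[179.961,-.0337,71.034]); c=cam("wrist",st)
rec=np.array([(443,140),(708,117),(712,312),(455,333)])/3.6+s
base=np.array([(50,118),(738,52),(742,360),(103,420)])/3.6+s
mr=[(-41,30,9),(41,30,9),(41,-30,9),(-41,-30,9)]; mb=[(-160,48,8),(52,48,8),(52,-48,8),(-160,-48,8)]
print(fit(c,mr,rec,[575,-15,-19])); print(fit(c,mr+mb[1:3],np.r_[rec,base[1:3]],[575,-15,-19])); print(fit(c,mr+mb,np.r_[rec,base],[575,-15,-19]))
p,_=fit(c,mr+mb,np.r_[rec,base],[575,-15,-19])
```

```text
(array([575.86519072, -15.24277419, -14.43746879]), np.float64(0.5647269648709425))
(array([575.40531873, -14.99301934, -14.17154703]), np.float64(1.607035223894485))
(array([575.63044652, -15.25205884, -13.89161234]), np.float64(1.5200050370017664))
```

View pics/w2c.png

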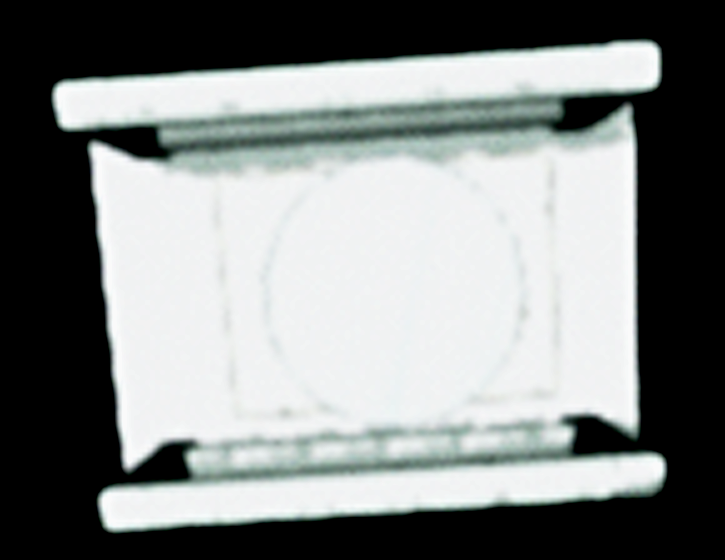

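The crop shows the cover's top circle centred at crop (394,291). The cup's foot outline runs (218,180) to (236,415) on the left and (550,165) to (556,395) on the right. The frame top edges are clear as well.

Run:
```python
from h import *
st=arm.read_state(); c=cam("wrist",st)
f=lambda u:np.array(u,float)/5+[245,85]
print("cover top",at_z(c,f((394,291)),94))
for u in [(264,291),(524,291),(394,155),(394,425)]: print(at_z(c,f(u),94)[:2])
print("rack",fit(c,[(-51,38,96),(51,38,96),(51,-38,96),(-51,-38,96)],f([(54,83),(658,42),(664,492),(104,530)]),[555,260,-10]))
E=[("left",(218,180),(236,415)),("right",(550,165),(556,395)),("bot",(236,415),(556,395))]
for n,a,b in E:
    A,B=at_z(c,f(a),10),at_z(c,f(b),10); d=B-A; print(n,A[:2],B[:2],np.degrees(np.arctan2(d[1],d[0])))
# stand from this picture
print([at_z(c,u,13)[:2] for u in []])
```

```text
cover top [558.45929649 257.60768044  94.        ]
[536.17706608 261.86609506]
[580.74258628 253.34906336]
[562.5485263 279.4786762]
[554.23906358 235.03602261]
rack (array([554.11780176, 257.59396732,  -7.10881075]), np.float64(0.9563657404513606))
left [525.75808512 286.24633013] [518.96294869 236.22628498] -97.7361745760114
right [597.59777168 275.656518  ] [591.26745153 226.93828327] -97.40338429714873
bot [518.96294869 236.22628498] [591.26745153 226.93828327] -7.319943023987038
[]
```

Emit:
send_rows --fingers '[8.5, 8.5, 8.5, 8.5, 8.5, 8.5]' --dp '[[0.9, 3.3, -3.0], [0.9, 3.3, -4.0], [0, 0, -4.0], [0, 0, -3.0], [0, 0, 0], [0, 0, 0]]' --rot '[[0, 0, 0.027], [0, 0, 0.027], [0, 0, 0], [0, 0, 0], [0, 0, 0], [0, 0, 0]]'

```text
t: 4.8
tcp_pos: [559.5, 255.3, 122.8]
eef_rot: [179.9, -0.0, 82.4]
ft_force: [-0.5, -0.2, 1.0]
gripper_width: 84.9
gripper_force: 0.0
```

Run:
```python
from h import *
st=arm.read_state(); print(st["t"],st["tcp_pos"],st["eef_rot"]); c=cam("wrist",st)
im=eyes.camera("wrist")
P=proj(c,[[558.4,257.5,94],[536.4,257.5,94],[558.4,279.5,94],[558.4,257.5,58]]).round(); print(P)
for d in eyes.find_in("wrist","cover_mid")[:3]: print(d)
a=np.arange(0,6.3,.05); q=proj(c,np.c_[558.4+23*np.cos(a),257.5+23*np.sin(a),0*a+94])
for u in q: cv2.circle(im,(int(u[0]),int(u[1])),0,(0,0,255),-1)
cv2.imwrite("pics/w3.png",im)
```

```text
4.8 [559.54006326 255.28449287 122.77287417] [ 1.79906187e+02 -4.12150412e-02  8.23745392e+01]
[[316. 282.]
 [275. 287.]
 [310. 244.]
 [316. 259.]]
{'extent': [268.3, 219.0, 356.6, 312.0], 'p': 0.87}
{'extent': [86.2, 51.0, 217.1, 147.5], 'p': 0.8}
{'extent': [304.3, 340.2, 372.4, 410.9], 'p': 0.61}
```

View pics/w3.png

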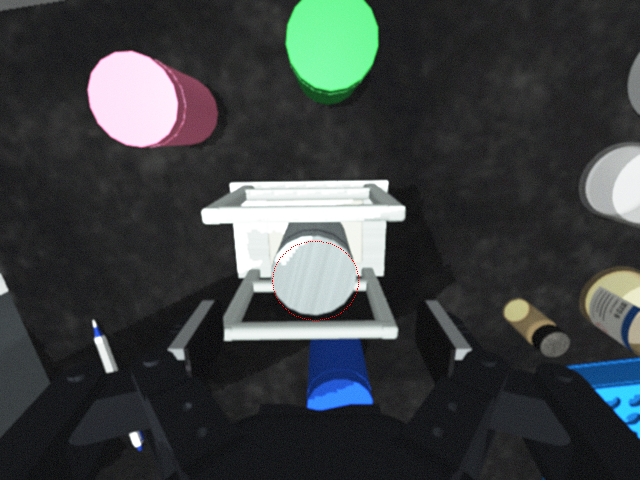

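The projected circle is about 4 px below the real cover top at (315,277), so the cover lies about 2 mm further in +y. I correct for that, descend and grip.

Emit:
send_rows --fingers '[8.5, 8.5, 8.5, 8.5, 8.5, 4.0, 4.0, 4.0, 4.0]' --dp '[[-0.1, 0.37, -1.5], [0, 0, -2.5], [0, 0, -2.5], [0, 0, -1.1], [0, 0, 0], [0, 0, 0], [0, 0, 0], [0, 0, 0], [0, 0, 0]]' --rot '[[0, 0, 0], [0, 0, 0], [0, 0, 0], [0, 0, 0], [0, 0, 0], [0, 0, 0], [0, 0, 0], [0, 0, 0], [0, 0, 0]]' --newtons 50

```text
t: 6.02
tcp_pos: [558.3, 259.9, 46.6]
eef_rot: [179.9, -0.1, 82.4]
ft_force: [-1.7, -0.2, 5.9]
gripper_width: 44.5
gripper_force: 49.7
```

Emit:
send_rows --fingers '[4.0, 4.0, 4.0, 4.0, 4.0, 4.0, 4.0]' --dp '[[0, 0, 0.5], [0, 0, 1.5], [0, 0, 2.5], [0, 0, 3.0], [0, 0, 3.0], [0, 0, 2.5], [0, 0, 0]]' --rot '[[0, 0, 0], [0, 0, 0], [0, 0, 0], [0, 0, 0], [0, 0, 0], [0, 0, 0], [0, 0, 0]]'

```text
t: 6.9
tcp_pos: [559.5, 260.0, 178.2]
eef_rot: [179.7, -0.1, 82.4]
ft_force: [0.0, 0.3, -3.0]
gripper_width: 44.5
gripper_force: 50.1
```

Emit:
send_rows --fingers '[4.0, 4.0, 4.0, 4.0, 4.0, 4.0, 4.0, 4.0, 4.0, 4.0]' --dp '[[0.2, -2, 0], [0.2, -3.5, 0], [0.2, -3.5, 0], [0.2, -3.5, 0], [0.2, -3.5, 0], [0.2, -3.5, 0], [0.2, -3.5, 0], [0.2, -3, 0], [0.2, -1.3, 0], [0, 0, 0]]' --rot '[[0, 0, 0], [0, 0, -0.017], [0, 0, -0.017], [0, 0, -0.017], [0, 0, -0.017], [0, 0, -0.017], [0, 0, -0.017], [0, 0, -0.017], [0, 0, 0], [0, 0, 0]]'

```text
t: 8.15
tcp_pos: [575.0, -14.3, 174.4]
eef_rot: [-179.9, -0.0, 75.5]
ft_force: [0.3, 0.8, -2.8]
gripper_width: 44.6
gripper_force: 50.1
```

Emit:
send_rows --fingers '[4.0, 4.0, 4.0, 4.0, 4.0]' --dp '[[0, 0, -2], [0, 0, -4], [0, 0, -2.5], [0, 0, -0.8], [0, 0, 0]]' --rot '[[0, 0, 0], [0, 0, 0], [0, 0, 0], [0, 0, 0], [0, 0, 0]]'

```text
t: 8.78
tcp_pos: [575.4, -12.8, 82.2]
eef_rot: [-180.0, -0.0, 75.7]
ft_force: [-0.1, -0.1, -1.4]
gripper_width: 44.7
gripper_force: 50.1
```

Run:
```python
from h import *
st=arm.read_state(); print(st["t"],st["tcp_pos"],st["eef_rot"]); c=cam("wrist",st)
im=eyes.camera("wrist"); cv2.imwrite("pics/w4raw.png",im)
g=im[130:450,170:490]; cv2.imwrite("pics/w4.png",cv2.resize(g,(600,600),interpolation=cv2.INTER_CUBIC))
```

```text
8.775 [575.41334044 -12.78323993  82.2373576 ] [-1.79959670e+02 -7.80692394e-03  7.56826717e+01]
```

View pics/w4.png

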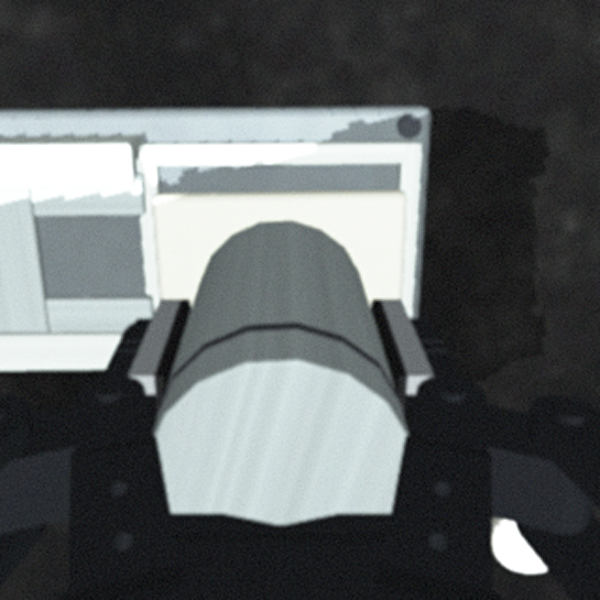

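The foot at crop (155,193)–(402,191) hovers over the seat recess, whose far inner rim runs (157,163)–(400,163). It is nearly aligned, so I compute the offset.

Run:
```python
from h import *
st=arm.read_state(); c=cam("wrist",st); f=lambda u:np.array(u,float)/1.875+[170,130]
a=np.radians(-14.3); X=np.array([np.cos(a),np.sin(a)]); Y=np.array([-np.sin(a),np.cos(a)])
o=st["tcp_pos"][:2]
def S(u,z): d=at_z(c,f(u),z)[:2]-o; return np.round([d@X,d@Y],1)
z=st["tcp_pos"][2]-46.6+4+6
print("foot",S((155,193),z),S((402,191),z), "expect -37,26 37,26")
print("rim inner",S((157,167),13),S((400,163),13),"expect -41,30 41,30")
print("rim outer right",S((420,146),13),"base corner",S((430,109),8),"expect 52,48")
print("left/right recess lower", S((152,270),13),S((403,250),13))
```

```text
foot [-35.2  27.4] [35.4 27.9] expect -37,26 37,26
rim inner [-40.9  27. ] [41.  28.3] expect -41,30 41,30
rim outer right [47.3 34.1] base corner [51.  45.7] expect 52,48
left/right recess lower [-45.  -10.5] [43.8 -3.1]
```

Emit:
send_rows --fingers '[4.0, 4.0, 4.0, 4.0, 4.0]' --dp '[[-0.08, -0.31, 0], [0, 0, -1.0], [0, 0, -1.0], [0, 0, -0.7], [0, 0, 0]]' --rot '[[0, 0, 0], [0, 0, 0], [0, 0, 0], [0, 0, 0], [0, 0, 0]]'

```text
t: 9.45
tcp_pos: [573.9, -16.5, 54.2]
eef_rot: [-179.9, 0.0, 75.6]
ft_force: [0.7, -0.2, -2.5]
gripper_width: 44.9
gripper_force: 50.2
```

Emit:
send_rows --fingers '[4.0, 4.0, 4.0]' --dp '[[0, 0, -0.3], [0, 0, -0.15], [0, 0, 0]]' --rot '[[0, 0, 0], [0, 0, 0], [0, 0, 0]]'

```text
t: 9.82
tcp_pos: [575.0, -16.7, 50.9]
eef_rot: [180.0, -0.0, 75.6]
ft_force: [-0.9, 0.0, -2.4]
gripper_width: 44.4
gripper_force: 50.2
```

Emit:
send_rows --fingers '[4.0, 4.0, 4.0]' --dp '[[0, 0, -0.1], [0, 0, -0.05], [0, 0, 0]]' --rot '[[0, 0, 0], [0, 0, 0], [0, 0, 0]]'

```text
t: 10.2
tcp_pos: [575.2, -16.7, 50.7]
eef_rot: [179.9, -0.0, 75.6]
ft_force: [-2.3, 0.6, 5.9]
gripper_width: 44.5
gripper_force: 50.9
```

Emit:
send_rows --fingers '[8.5, 8.5, 8.5, 8.5, 8.5, 8.5, 8.5]' --dp '[[0, 0, 0], [0, 0, 0], [0, 0, 0], [0, 0, 2], [0, 0, 4], [0, 0, 4], [0, 0, 2]]' --rot '[[0, 0, 0], [0, 0, 0], [0, 0, 0], [0, 0, 0], [0, 0, 0], [0, 0, 0], [0, 0, 0]]'

```text
t: 11.08
tcp_pos: [576.1, -16.8, 171.9]
eef_rot: [179.8, -0.0, 75.6]
ft_force: [0.6, -0.0, 0.6]
gripper_width: 85.0
gripper_force: 0.0
```

Emit:
send_rows --fingers '[7, 6, 6, 6, 6, 6, 6, 6, 6, 6, 6]' --dp '[[-1.0, 0.3, 0], [-1.2, 0.35, 0], [-1.2, 0.35, 0], [-1.2, 0.35, 0], [-1.2, 0.35, 0], [-1.2, 0.35, 0], [-1.2, 0.35, 0], [-1.2, 0.35, 0], [-1.2, 0.35, 0], [0, 0, 0], [0, 0, 0]]' --rot '[[0, 0, 0.175], [0, 0, 0.175], [0, 0, 0.175], [0, 0, 0.175], [0, 0, 0.175], [0, 0, 0.175], [0, 0, 0.175], [0, 0, 0.175], [0, 0, 0.172], [0, 0, 0], [0, 0, 0]]'

```text
t: 12.45
tcp_pos: [469.4, 14.2, 169.4]
eef_rot: [180.0, 0.0, 165.5]
ft_force: [0.0, -0.0, 0.3]
gripper_width: 60.3
gripper_force: 0.0
```

Run:
```python
from h import *
st=arm.read_state(); print(st["t"],st["tcp_pos"],st["eef_rot"]); c=cam("wrist",st)
im=eyes.camera("wrist"); cv2.imwrite("pics/w5.png",im)
for q,z in [("fork_handle",74),("cover_mid",62),("cup",8),("seat",8)]:
    print(q,[(d['p'],[round(v) for v in d['location']],at_z(c,d['location'],z).round(1)) for d in eyes.place_of("wrist",q)][:3])
print(eyes.find_in("wrist","fork_handle")[:2])
c=cam("top"); eyes.camera("top")
for q,z in [("fork_handle",74),("cover_mid",62),("cup",8)]:
    print(q,[(d['p'],[round(v) for v in d['location']],at_z(c,d['location'],z).round(1)) for d in eyes.place_of("top",q)][:4])
```

```text
12.45 [469.43654348  14.2008789  169.44791484] [1.79991390e+02 4.62685021e-02 1.65546021e+02]
fork_handle [(0.89, [315, 248], array([470.7,  11. ,  74. ]))]
cover_mid [(0.87, [493, 292], array([546.1, 138.7,  62. ])), (0.85, [311, 361], array([572.3, -19.4,  62. ]))]
cup [(0.58, [320, 330], array([577.7, -12.7,   8. ]))]
seat [(0.34, [315, 250], array([493.8,   4. ,   8. ]))]
[{'extent': [286.4, 199.2, 348.1, 292.5], 'p': 0.63}]
fork_handle []
cover_mid [(0.83, [197, 279], array([473.8, 356.2,  62. ])), (0.62, [288, 252], array([552.6, 151. ,  62. ])), (0.62, [195, 237], array([572.4, 373.6,  62. ]))]
cup []
```

View pics/w5.png

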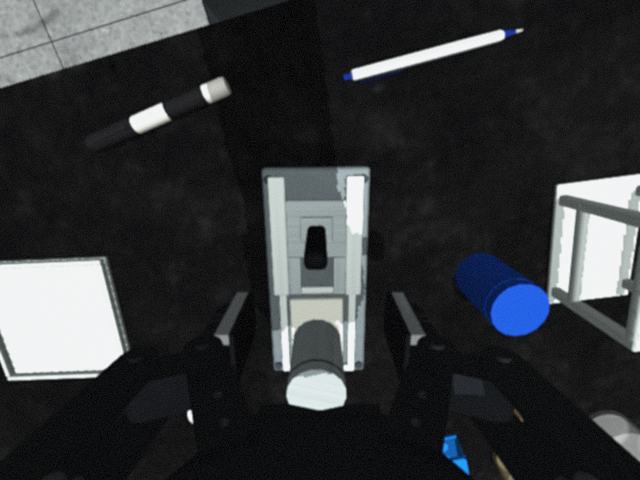

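w5 shows the cup seated squarely in the recess, its foot at about (317,310), with the handle at (316,250). I descend on the handle.

Emit:
send_rows --fingers '[6, 6, 6, 6, 6, 1.2, 1.2, 1.2, 1.2, 1.2]' --dp '[[0.25, -0.32, -2], [0, 0, -3.5], [0, 0, -3.5], [0, 0, -1.6], [0, 0, 0], [0, 0, 0], [0, 0, 0], [0, 0, 0], [0, 0, 0], [0, 0, 0]]' --rot '[[0, 0, 0], [0, 0, 0], [0, 0, 0], [0, 0, 0], [0, 0, 0], [0, 0, 0], [0, 0, 0], [0, 0, 0], [0, 0, 0], [0, 0, 0]]' --newtons 25

```text
t: 14.2
tcp_pos: [472.2, 10.6, 64.3]
eef_rot: [-180.0, 0.1, 165.7]
ft_force: [-2.0, -2.3, 6.9]
gripper_width: 15.8
gripper_force: 27.3
```

Emit:
send_rows --fingers '[1.2, 1.2, 1.2, 1.2, 1.2, 1.2, 1.2]' --dp '[[0.6, -0.15, 0], [1.0, -0.255, 0], [1.1, -0.28, 0], [1.1, -0.28, 0], [1.1, -0.28, 0], [0.8, -0.2, 0], [0, 0, 0]]' --rot '[[0, 0, 0], [0, 0, 0], [0, 0, 0], [0, 0, 0], [0, 0, 0], [0, 0, 0], [0, 0, 0]]'

```text
t: 15.08
tcp_pos: [530.0, -3.7, 64.4]
eef_rot: [180.0, 0.2, 165.7]
ft_force: [1.7, -2.4, 4.3]
gripper_width: 15.5
gripper_force: 27.0
```

Emit:
send_rows --fingers '[1.2, 1.2, 1.2, 1.2]' --dp '[[0.4, -0.1, 0], [0.3, -0.08, 0], [0, 0, 0], [0, 0, 0]]' --rot '[[0, 0, 0], [0, 0, 0], [0, 0, 0], [0, 0, 0]]'

```text
t: 15.58
tcp_pos: [536.0, -5.2, 64.4]
eef_rot: [180.0, 0.1, 165.7]
ft_force: [-1.0, -0.6, 6.3]
gripper_width: 15.9
gripper_force: 27.4
```

Emit:
send_rows --fingers '[1.2, 1.2, 1.2, 1.2]' --dp '[[0.2, -0.05, 0], [0.2, -0.05, 0], [0, 0, 0], [0, 0, 0]]' --rot '[[0, 0, 0], [0, 0, 0], [0, 0, 0], [0, 0, 0]]'

```text
t: 16.08
tcp_pos: [536.5, -5.3, 64.3]
eef_rot: [180.0, -0.2, 165.7]
ft_force: [-9.6, 1.0, 15.4]
gripper_width: 15.9
gripper_force: 28.5
```

Emit:
send_rows --fingers '[1.2, 1.2, 1.2]' --dp '[[0.3, -0.08, 0], [0.2, -0.05, 0], [0, 0, 0]]' --rot '[[0, 0, 0], [0, 0, 0], [0, 0, 0]]'

```text
t: 16.45
tcp_pos: [536.7, -5.3, 64.1]
eef_rot: [180.0, -0.7, 165.8]
ft_force: [-21.4, 4.7, 28.2]
gripper_width: 15.6
gripper_force: 30.1
```

Emit:
send_rows --fingers '[1.2, 1.2, 5, 5, 5, 5, 5, 5, 8.5]' --dp '[[-0.6, 0.15, 0], [0, 0, 0], [0, 0, 0], [0, 0, 0], [0, 0, 0], [0, 0, 2], [0, 0, 3], [0, 0, 3], [0, 0, 1.5]]' --rot '[[0, 0, 0], [0, 0, 0], [0, 0, 0], [0, 0, 0], [0, 0, 0], [0, 0, 0], [0, 0, 0], [0, 0, 0], [0, 0, 0]]'

```text
t: 17.58
tcp_pos: [539.3, -6.0, 159.8]
eef_rot: [180.0, 0.1, 165.7]
ft_force: [0.2, -0.1, 0.5]
gripper_width: 66.5
gripper_force: 0.0
```

Emit:
send_rows --fingers '[8.5, 8.5, 8.5, 8.5]' --dp '[[1.8, -0.5, 0], [1.8, -0.5, 0], [0, 0, 0], [0, 0, 0]]' --rot '[[0, 0, 0], [0, 0, 0], [0, 0, 0], [0, 0, 0]]'

```text
t: 18.08
tcp_pos: [573.4, -15.7, 157.6]
eef_rot: [180.0, -0.1, 165.7]
ft_force: [-0.4, -0.6, -1.5]
gripper_width: 85.1
gripper_force: 0.0
```

Run:
```python
from h import *
st=arm.read_state(); print(st["t"],st["tcp_pos"],st["eef_rot"]); c=cam("wrist",st)
im=eyes.camera("wrist"); cv2.imwrite("pics/w6.png",im[100:400,160:480])
for q,z in [("fork_handle",74),("cover_mid",62),("cup",8),("seat",8)]:
    print(q,[(d['p'],[round(v) for v in d['location']],at_z(c,d['location'],z).round(1)) for d in eyes.place_of("wrist",q)][:3])
a=np.radians(-14.3); X=np.array([np.cos(a),np.sin(a)])
```

```text
18.075 [573.36020528 -15.6893595  157.61813726] [ 1.79999999e+02 -1.09341767e-01  1.65688572e+02]
fork_handle [(0.92, [323, 196], array([536.3,  -3.5,  74. ]))]
cover_mid [(0.66, [527, 168], array([554.6, 135.2,  62. ]))]
cup []
seat []
```

View pics/w6.png

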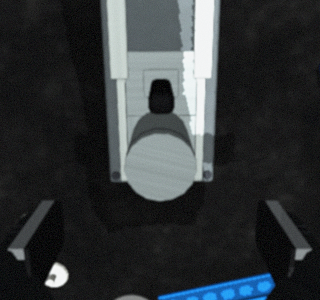

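The fork is home: the handle at (323,196) stands right against the cover, and the cover is centred between the fingers. I descend and grip the cover.

Emit:
send_rows --fingers '[8.5, 8.5, 8.5, 8.5, 8.5, 4, 4, 4, 4]' --dp '[[0.1, 0, -2], [0, 0, -3.5], [0, 0, -3.4], [0, 0, -1.7], [0, 0, 0], [0, 0, 0], [0, 0, 0], [0, 0, 0], [0, 0, 0]]' --rot '[[0, 0, 0], [0, 0, 0], [0, 0, 0], [0, 0, 0], [0, 0, 0], [0, 0, 0], [0, 0, 0], [0, 0, 0], [0, 0, 0]]' --newtons 50

```text
t: 19.45
tcp_pos: [576.5, -16.0, 53.9]
eef_rot: [180.0, 0.2, 165.7]
ft_force: [-1.3, 0.4, 5.1]
gripper_width: 45.4
gripper_force: 51.0
```

Emit:
send_rows --fingers '[4, 4, 4, 4, 4]' --dp '[[0, 0, 0.3], [0, 0, 0.3], [0, 0, 0.4], [0, 0, 0.6], [0, 0, 0.6]]' --rot '[[0, 0, 0], [0, 0, 0], [0, 0, 0], [0, 0, 0], [0, 0, 0]]'

```text
t: 20.08
tcp_pos: [574.4, -15.8, 73.9]
eef_rot: [-180.0, -0.1, 165.7]
ft_force: [-0.2, -0.1, -11.7]
gripper_width: 45.7
gripper_force: 53.1
```

Emit:
send_rows --fingers '[4, 4, 4, 4, 4, 4, 4, 4]' --dp '[[0, 0, 0.8], [0, 0, 1], [0, 0, 1], [0, 0, 1], [0, 0, 1.5], [0, 0, 2], [0, 0, 2], [0, 0, 0]]' --rot '[[0, 0, 0], [0, 0, 0], [0, 0, 0], [0, 0, 0], [0, 0, 0], [0, 0, 0], [0, 0, 0], [0, 0, 0]]'

```text
t: 21.08
tcp_pos: [576.9, -16.1, 169.6]
eef_rot: [180.0, 0.2, 165.7]
ft_force: [-0.0, 0.3, -1.9]
gripper_width: 45.5
gripper_force: 53.9
```

Run:
```python
from h import *
for n in ("scene","top"):
    c=cam(n); im=eyes.camera(n)
    for q,z in [("cup",8),("fork_handle",74),("tray_in",2)]:
        print(n,q,[(d['p'],[round(v) for v in d['location']],at_z(c,d['location'],z).round(1)) for d in eyes.place_of(n,q)][:3])
    if n=="scene": cv2.imwrite("pics/s2.png",cv2.resize(im[180:380,260:560],None,fx=2.5,fy=2.5))
```

```text
scene cup []
scene fork_handle [(0.84, [368, 261], array([537. , -10.1,  74. ])), (0.59, [342, 222], array([684.2, -43.6,  74. ]))]
scene tray_in [(0.73, [470, 255], array([ 508.8, -274.3,    2. ]))]
top cup []
top fork_handle []
top tray_in [(0.69, [462, 292], array([ 498.2, -269.8,    2. ]))]
```

Emit:
send_rows --fingers '[4, 4, 4, 4, 4, 4, 4, 4, 4, 4]' --dp '[[-0.6, -2, 0], [-1, -3.5, 0], [-1, -3.6, 0], [-1, -3.6, 0], [-1, -3.6, 0], [-1, -3.6, 0], [-1, -3.2, 0], [-0.6, -1.8, 0], [-0.2, -0.7, 0], [0, 0, 0]]' --rot '[[0, 0, 0], [0, 0, 0], [0, 0, 0], [0, 0, 0], [0, 0, 0], [0, 0, 0], [0, 0, 0], [0, 0, 0], [0, 0, 0], [0, 0, 0]]'

```text
t: 22.72
tcp_pos: [501.3, -271.7, 167.3]
eef_rot: [180.0, -0.0, 165.7]
ft_force: [-0.4, 0.5, -1.7]
gripper_width: 45.4
gripper_force: 53.9
```

Emit:
send_rows --fingers '[4, 4, 4, 4, 4, 4, 4]' --dp '[[0, 0, -2], [0, 0, -4], [0, 0, -4], [0, 0, -2], [0, 0, -1], [0, 0, 0], [0, 0, 0]]' --rot '[[0, 0, 0], [0, 0, 0], [0, 0, 0], [0, 0, 0], [0, 0, 0], [0, 0, 0], [0, 0, 0]]'

```text
t: 23.6
tcp_pos: [502.4, -272.2, 38.5]
eef_rot: [-180.0, 0.1, 165.7]
ft_force: [0.9, 0.3, -0.7]
gripper_width: 45.3
gripper_force: 53.9
```

Emit:
send_rows --fingers '[4, 4, 4, 4]' --dp '[[0, 0, -0.3], [0, 0, -0.2], [0, 0, 0], [0, 0, 0]]' --rot '[[0, 0, 0], [0, 0, 0], [0, 0, 0], [0, 0, 0]]'

```text
t: 24.1
tcp_pos: [501.3, -272.0, 32.4]
eef_rot: [180.0, 0.0, 165.7]
ft_force: [0.1, 0.6, -0.5]
gripper_width: 45.4
gripper_force: 53.9
```

Emit:
send_rows --fingers '[4, 4, 4]' --dp '[[0, 0, -0.15], [0, 0, 0], [0, 0, 0]]' --rot '[[0, 0, 0], [0, 0, 0], [0, 0, 0]]'

```text
t: 24.48
tcp_pos: [501.5, -272.0, 31.9]
eef_rot: [-180.0, 0.0, 165.7]
ft_force: [-2.0, 0.6, 6.8]
gripper_width: 45.5
gripper_force: 54.5
```

Emit:
send_rows --fingers '[8.5, 8.5, 8.5, 8.5, 8.5, 8.5, 8.5, 8.5, 8.5]' --dp '[[0, 0, 0], [0, 0, 0], [0, 0, 0], [0, 0, 1], [0, 0, 3], [0, 0, 4], [0, 0, 4], [0, 0, 2], [0, 0, 0]]' --rot '[[0, 0, 0], [0, 0, 0], [0, 0, 0], [0, 0, 0], [0, 0, 0], [0, 0, 0], [0, 0, 0], [0, 0, 0], [0, 0, 0]]'

```text
t: 25.6
tcp_pos: [502.7, -272.8, 173.3]
eef_rot: [-179.9, 0.3, 165.7]
ft_force: [-0.7, -0.5, -0.3]
gripper_width: 85.0
gripper_force: 0.0
```

Emit:
send_rows --fingers '[8.5, 8.5, 8.5, 8.5, 8.5]' --dp '[[-4, 2, 3], [-4, 2, 3], [-4, 2, 2], [0, 0, 0], [0, 0, 0]]' --rot '[[0, 0, 0], [0, 0, 0], [0, 0, 0], [0, 0, 0], [0, 0, 0]]'

```text
t: 26.22
tcp_pos: [381.5, -212.0, 250.0]
eef_rot: [180.0, -0.0, 165.7]
ft_force: [0.7, 0.4, -0.2]
gripper_width: 85.2
gripper_force: 0.0
```

Run:
```python
from h import *
st=arm.read_state(); print(st["t"],st["tcp_pos"])
im=eyes.camera("top"); w=eyes.camera("wrist")
a=cv2.resize(im[170:340,300:520],(440,340),interpolation=cv2.INTER_CUBIC); s=eyes.camera("scene")[200:320,310:540]
s=cv2.resize(s,(440,230)); w=cv2.resize(w,(360,270)); out=np.zeros((580,800,3),np.uint8)
out[:340,:440]=a; out[345:575,:440]=s; out[:270,440:]=w; cv2.imwrite("pics/fin.png",out)
```

```text
26.225 [ 381.47510852 -211.96667344  250.01369799]
```

```bash
ls pics
```

```text
fin.png
s2.png
scene0.png
top0.png
top0c.png
w1.png
w1c.png
w2.png
w2c.png
w3.png
w4.png
w4raw.png
w5.png
w6.png
```

The picture allowance is used up, so I check the end state with numbers only.

Run:
```python
from h import *
st=arm.read_state()
for n in ("scene","top","wrist"):
    c=cam(n,st); im=eyes.camera(n)
    for q,z in [("cover_mid",40),("cup",8),("fork_handle",74),("tray_in",4),("beaker",0),("vial_12",0),("white_cap",0),("syringe_filter",0)]:
        print(n,q,[(round(d['p'],2),at_z(c,d['location'],z).round().tolist()[:2]) for d in eyes.place_of(n,q) if d['p']>.4][:4])
# expected silhouette of an upright cover in the scene picture vs the image
c=cam("scene"); a=np.linspace(0,6.28,60)
P=np.vstack([np.c_[502+23*np.cos(a),-272.3+23*np.sin(a),0*a+z] for z in (4,76)]); u=proj(c,P)
print("pred",u.min(0).round(),u.max(0).round()); print([ (round(d['p'],2),np.round(d['extent'])) for d in eyes.find_in("scene","cover_mid")])
print("cup scene", [(round(d['p'],2),np.round(d['extent'])) for d in eyes.find_in("scene","cup")][:2], proj(c,[[575,-15,8],[575,-15,94]]).round())
```

```text
scene cover_mid [(0.78, [504.0, -284.0]), (0.78, [556.0, 155.0]), (0.71, [575.0, 375.0]), (0.66, [465.0, 363.0])]
scene cup [(0.63, [571.0, -13.0])]
scene fork_handle [(0.61, [537.0, -1.0])]
scene tray_in [(0.93, [505.0, -272.0])]
scene beaker [(0.83, [792.0, -107.0])]
scene vial_12 [(0.51, [727.0, 163.0])]
scene white_cap [(0.67, [650.0, -168.0])]
scene syringe_filter [(0.58, [684.0, -156.0])]
top cover_mid [(0.96, [479.0, 359.0]), (0.85, [553.0, 155.0]), (0.84, [503.0, -272.0]), (0.81, [579.0, 370.0])]
top cup [(0.64, [576.0, -13.0])]
top fork_handle [(0.57, [532.0, -9.0])]
top tray_in [(0.74, [502.0, -272.0])]
top beaker [(0.57, [775.0, -94.0])]
top vial_12 [(0.6, [716.0, 160.0])]
top white_cap [(0.63, [647.0, -172.0])]
top syringe_filter [(0.53, [697.0, -164.0])]
wrist cover_mid [(0.88, [499.0, -270.0])]
wrist cup [(0.82, [578.0, -17.0])]
wrist fork_handle [(0.79, [535.0, -6.0])]
wrist tray_in [(0.82, [502.0, -273.0])]
wrist beaker []
wrist vial_12 []
wrist white_cap []
wrist syringe_filter [(0.66, [696.0, -166.0])]
pred [461. 224.] [489. 263.]
[(0.94, array([160., 312., 194., 360.])), (0.81, array([281., 276., 305., 322.])), (0.76, array([185., 349., 216., 398.])), (0.64, array([464., 223., 487., 263.]))]
cup scene [(0.64, array([348., 237., 368., 278.]))] [[358. 276.]
 [360. 243.]]
```

```bash
python3 -c "
from rig import arm
print(arm.finish_job())"
```

```text
the job is handed in; nothing more can be done
None
```

The job is handed in at about 27 s of the 72 s: the cup is seated with the fork home, the steel cover stands open end down in the tray, and the camera detectors show the beaker, vial, cap and filter still in place.

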